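# Eject the cabinet key and hold the sprung lock turned

## Robot

A 7-joint arm with a two-finger parallel gripper is mounted at the origin on the work surface. World frame = base frame: x ahead of the robot, y to its left, z up, the work surface at z = 0. Lengths are in m, angles in rad, forces in N, time in s.
With the tool pointing down it reaches from about 0.35 to 0.9 m from the base axis. Payload 8.1 kg.
Tool frame: the origin (TCP) lies at the very end of the fingers, on their centre line; the grasp point (between the pads) lies 19 mm behind it; z points along the fingers, y is the line along which they close (so a half turn about z gives the same grasp; the last joint's range is limited). The gripper opens to 85 mm and grips with 20 to 120 N. Pads are 22 mm wide; open, the fingers measure 114 mm over their backs; the gripper's body (76 mm by 85 mm) begins 54 mm behind the grasp point. The pads swing forward as they close: fully open they stand 13 mm farther back than shut.
Start: joints at [1.17, 0.434, 0.025, 1.573, -0.012, 1.134, -0.075], TCP at [0.183, -0.598, 0.202] pointing down, gripper open.
Joint ranges: [-2.62, 2.62], [-0.44, 2.09], [-1.27, 1.32], [0.08, 2.57], [-1.32, 4.46], [0.12, 2], [-2.74, 2.74]. Speed limits (rad/s): [2.22, 2.22, 3.01, 3.01, 3.14, 3.14, 3.14].

## Interface

Orientations are given as a unit quaternion [x, y, z, w].
In Python, from rig import bot gives the robot as it stands.
- The arm moves only by the tool play_rows, never from a script. Its argument "moves" is a list of rows, each a list of 3 entries, a list of its own where there are three numbers: the shift along the world's x, y, z in cm, then the turn, a rotation vector about the world's x, y, z in rad, then the finger opening in cm, from 0 to 8.54. A call has 1 to 20 rows; each row is the pose to reach, as a shift and turn from the pose commanded when the call began; what a row does not reach only later rows make up. A row lasts 1/12 s, in which the tool goes at most 41.7 mm and 7.16 degrees, less where a joint would pass 70% of its speed; a pose out of reach is approached as far as the arm can. A call with a gripper value outside its range is refused whole. The fingers move at their own pace and stop on an object; "grip_force" is the grip in N (left out, the last holds). Time passes only in rows, so rows that repeat a pose let the fingers close. It gives the time, the measured TCP pose, the force, the opening and the grip force at its end, in the units of the state.
- bot.get_obs(): the state, without advancing time (a new reading comes with each control period).
- bot.read_camera(name): name is "side" or "top"; returns the picture (420x560x3 uint8, red, green, blue); there is no depth.
- bot.camera_info(name): a dict with "fov_y" (degrees; the focal length in pixels is half the picture's height over the tangent of half this angle, whatever the lens; pixels are square), "cx", "cy" (the principal point, pixels), "T" (4x4, takes a point from camera to world coordinates). Camera axes: x right, y down, z forward; pixel columns grow to the right and rows downward; lengths in m; the calibration is good to about 2 mm. A picture is of the moment at which its call begins. camera_info takes no time and is no camera call.
- bot.sign_off(): hands the job in; it is judged then, once.
Trained networks look in the newest picture that a camera, given by its name, has taken for a name from the list of things; names that differ only in an ending like _2 or _b are one class to them, and where a whole thing is asked for, a point or a joint stands for the part that bears it (a point fixed in the world has none). Each returns a list of dicts, best first, with "p" (0 to 1); they miss things now and then, are a little off and sometimes report something else, mostly with a low value. They report only what shows in the picture. A call takes as long as a camera call. They do not tell look-alikes from the thing itself.
- bot.regions_of(camera, label): "region" (420x560 bool, what is visible of it) and "position" ([column, row] in pixels, amid what is visible of it).
The state is a dict: "clock": time; "joint_pos": joint angles; "joint_vel": joint speeds; "joint_torque": joint torques, N m; "position": TCP position; "tool_rot": TCP orientation; "ft_force": force on the tool from outside, world axes, zero at the start; "ft_torque": the same for the moment, N m; "finger_gap": opening from 0.0 (shut) to 1.0 (fully open); "grasp_force": force on a finger pad.
Only numpy, scipy, OpenCV 4.12 (cv2) and the standard library are available. Lean on these libraries where they do the work, as an engineer would, in place of code of your own. Each camera call takes 0.05 s, during which the arm holds its last target. There are 200 camera calls.

## Task

Press the spring ejector of the key dispenser all the way so that the key comes out of its hood, pick the key up, and push it fully home in the lock's keyway, working it gently past the sticky pins. Then turn the key a quarter turn clockwise (seen from above) to its stop to release the cabinet door; the lock springs back if let go, so finish still gripping the key and holding it turned. Leave the other things on the shelf where they are.

Things in the scene. Friction and masses are not known exactly. Their poses are not given: they have to be found in the camera images.
- dispenser: Fixed aluminium key dispenser, 185 mm long (its x), 50 wide, origin under its middle on the shelf. Its rail block (x -20 to +95 mm, top 50 mm above the shelf) has a 6.6 mm slot along x in which the key's blade hangs; a steel hood (x -20 to +40 mm, 24 mm wide, top at 96 mm) covers the key at the start. The ejector pushes the key along dispenser +x.
- rail_out (a point): Point on the rail's top in front of the hood, dispenser x = 65 mm, 50 mm above the shelf: where the key's origin stands after a full press. The key stays there upright in the slot, its bow free above the rail, when the ejector springs back.
- ejector (a joint): Travel of the ejector slide along dispenser +x, in m: 0 at rest, 0.060 fully pressed (hard stop). Spring return: about 2 N at rest, 6 N fully pressed. The key moves by about the same amount, less 1 mm.
- plate_back (a point): Centre of the back face of the ejector's black upright thumb plate (40 mm wide, 54 tall, 6 thick), at rest at dispenser x = -88 mm, 67 mm above the shelf (the plate spans 40 to 94 mm). Press it along dispenser +x, for example with closed fingers reaching down behind it. It moves with the slide.
- key: Loose upright key, blade down, 60 g; the same when turned by 180 degrees. Origin: centre of the underside of its shoulder (30 x 14 x 3 mm in x, y, z), which lies on the rail, at dispenser x = 5 mm at the start. z up, x along the bow's width, y through its thickness. Below: round neck 5 mm thick down to z = -12.5 mm, then a bit 14 (x) by 5 (y) mm down to z = -28 mm with a rounded end.
- bow (a point): Middle of the key's black bow, 20 mm above the key's origin; axes as key. The bow is 34 mm wide (x), 10 thick (y), and spans 3 to 37 mm above the key's origin: grip it across the thickness.
- lock: Fixed steel lock housing 64 x 64 mm, 50 mm high, on a 100 x 100 x 6 mm foot; origin at the centre of its underside, z up. Its x is the direction of the keyway's long side. The keyway is vertical, open at the top.
- keyway (a point): Centre of the keyway's mouth on the lock's top face, 50 mm above the shelf; axes as lock. The mouth is 22 x 12.5 mm (x, y), narrowing as a funnel over 5 mm to a 17 x 7.5 mm slot 5 mm deep. Home: the key's shoulder rests on the top face, key origin at this point. The key turns only when within about 2.5 mm of home, and cannot be drawn out while turned.
- core_slot (a point): Top of the slot (17 x 6.6 mm) in the turning core, 12 mm below the keyway's mouth, in line with it while the core is at 0. Two sticky spring pins stand into it from the sides, met when the key is about 12 and 6 mm short of home; they take a steady push of a few N, up to about 12 N, and a little wiggling helps if the key catches.
- core (a joint): Turn of the lock core in rad, clockwise seen from above: 0 at rest (key x along lock x), hard stop at 1.57. Spring return, about 0.02 N m at rest to 0.08 N m at the stop. The blade has up to about 0.12 rad of play, so the core lags behind the key. A small black pointer on the lock's top turns with it.
- brush: bystander: pastry brush with black handle, about 200 mm long, lying; leave alone
- tumbler0: bystander: thick glass tumbler, 74 mm across, 90 mm high; origin under its centre; leave alone
- tumbler1: bystander: second such tumbler; leave alone
- foil_tray: bystander: empty aluminium foil tray 130 x 190 x 35 mm; leave alone
- press: bystander: wooden burger press, disc 110 mm across with a knob, 78 mm high; leave alone
- jar: bystander: twist cap jar, 68 mm across, 100 mm high; leave alone
Mind the look-alikes: they are no part of the job. Leave any brown or pink look-alike of the dispenser alone.

How it is judged:
By the outcome, as a careful person would: the job done as asked, in the order asked, and still so for the second after the job is handed in, while the arm keeps its last pose, push and grip.
It also fails if it takes over 72 s, if anything falls off the work surface, if the arm or the gripper's body presses on something with over 40 N, if the wrist force passes 120 N, or if a joint passes its speed limit or range.

## Working session

There is one attempt and no reset: what is moved stays moved. The work goes in short steps, Python scripts to look and compute and a tool call to move; the robot and the scene stay as the last step left them, time stands still between calls to the robot, and variables do not carry over. Pictures are saved under pics/ and viewed, at most 10 in all, crops included, and the job is handed in when it is done.

Besides the shell and the picture viewer there is one more tool, called after "Emit:" as name([rows], argument=value, ...), one row to a line, values as JSON. play_rows: Moves the arm, as the interface text tells. Its arguments: {"type":"object","properties":{"moves":{"type":"array"},"grip_force":{"type":"number"}},"required":["moves"]}

```bash
mkdir -p pics; ls; cat > h.py <<'E'
import numpy as np,cv2
from rig import bot
def cam(n):
    i=bot.camera_info(n);f=210/np.tan(np.radians(i["fov_y"])/2);return i,f,np.array(i["T"])
def ray(n,p):
    i,f,T=cam(n);d=np.array([(p[0]-i["cx"])/f,(p[1]-i["cy"])/f,1.]);return T[:3,3],T[:3,:3]@d
def atz(n,p,z):
    o,d=ray(n,p);return o+d*(z-o[2])/d[2]
def proj(n,P):
    i,f,T=cam(n);q=(np.asarray(P)-T[:3,3])@T[:3,:3];return np.stack([i["cx"]+f*q[...,0]/q[...,2],i["cy"]+f*q[...,1]/q[...,2]],-1)
def save(n,name):
    im=bot.read_camera(n);cv2.imwrite(f"pics/{name}.png",im[:,:,::-1]);return im
E
python3 - <<'E'
from h import *
for n in("top","side"):
    save(n,n+"0");i=bot.camera_info(n);print(n,i)
    for l in("dispenser","ejector","key","lock","brush"):
        for r in bot.regions_of(n,l)[:3]:
            ys,xs=np.nonzero(r["region"]);print(l,round(r["p"],2),np.round(r["position"]),xs.min(),xs.max(),ys.min(),ys.max())
print(bot.get_obs())
E
```

```text
pics
top {'fov_y': 42.380572543870656, 'cx': 277.6883145095044, 'cy': 215.9995945109561, 'T': array([[-0.01878289, -0.97766012,  0.20935111,  0.20915985],
       [-0.99980938,  0.01725021, -0.00914476,  0.14696757],
       [ 0.00532912, -0.20948297, -0.97779777,  1.56495109],
       [ 0.        ,  0.        ,  0.        ,  1.        ]])}
dispenser 0.93 [382. 271.] 362 407 241 308
dispenser 0.9 [119. 257.] 101 140 225 292
dispenser 0.85 [207. 246.] 190 213 214 280
ejector 0.66 [212. 357.] 207 220 335 362
ejector 0.65 [398. 300.] 390 408 282 305
ejector 0.55 [125. 283.] 118 133 263 289
lock 0.67 [381. 209.] 363 401 192 229
lock 0.36 [260. 234.] 257 270 214 242
brush 0.87 [326. 162.] 315 330 139 198
brush 0.19 [387. 139.] 354 424 115 165
side {'fov_y': 55.19053688248693, 'cx': 275.74224592781786, 'cy': 215.31209364419274, 'T': array([[-0.89451101, -0.27439726,  0.3529252 ,  0.17523223],
       [-0.44703819,  0.55368333, -0.70256076,  0.83987112],
       [-0.00262805, -0.78621938, -0.61794189,  0.67405828],
       [ 0.        ,  0.        ,  0.        ,  1.        ]])}
dispenser 0.89 [25
[... 370 characters left out ...]
pos': array([ 1.17037464,  0.43447284,  0.0249858 ,  1.57320345, -0.01159967,
        1.13395255, -0.07509578]), 'joint_vel': array([-0.00119067, -0.00193949,  0.00018391,  0.00239341,  0.00054953,
        0.00211214, -0.00017268]), 'joint_torque': array([-5.37707710e-04, -6.69971180e+01,  1.02373928e+00, -3.16453958e+01,
        1.55256299e-02,  2.70210556e-03,  6.45801919e-07]), 'position': array([ 0.18339203, -0.59752217,  0.20183822]), 'tool_rot': array([9.88938271e-01, 1.48327653e-01, 9.36266274e-06, 5.36654410e-05]), 'ft_force': array([ 0.19630643,  0.19730194, -0.14163594]), 'ft_torque': array([0.01108455, 0.00720674, 0.01484129]), 'grasp_force': 0.0, 'finger_gap': 1.0017249501954468}
```

View pics/top0.png

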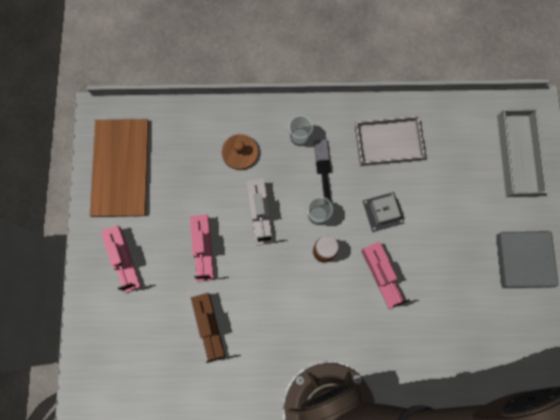

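View pics/side0.png

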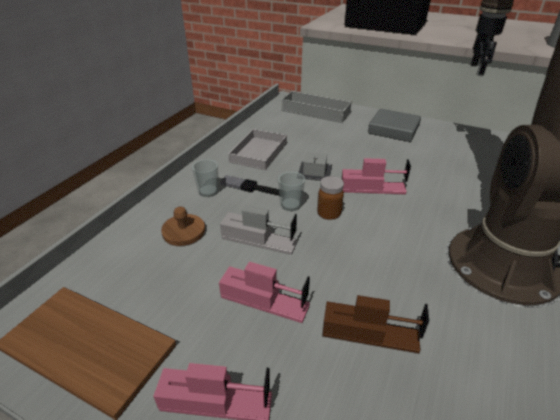

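The real (grey aluminium) dispenser is at top (260,211), with its plate near (263,240). The lock is at top (383,210) and side (315,167). The pink and brown units are look-alikes. Next I'll zoom in.

```bash
python3 - <<'E'
from h import *
t=cv2.imread("pics/top0.png");s=cv2.imread("pics/side0.png")
f=lambda im,x,y,w,h,k:cv2.resize(im[y:y+h,x:x+w],None,fx=k,fy=k,interpolation=cv2.INTER_CUBIC)
a=np.hstack([f(t,235,173,50,75,6),f(t,355,180,50,75,6)])   # 600x450
cv2.imwrite("pics/ct.png",a)
a=np.vstack([f(s,212,195,98,60,5),f(s,285,145,98,50,5)])
cv2.imwrite("pics/cs.png",a)
E
```

```text
(no output)
```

View pics/ct.png

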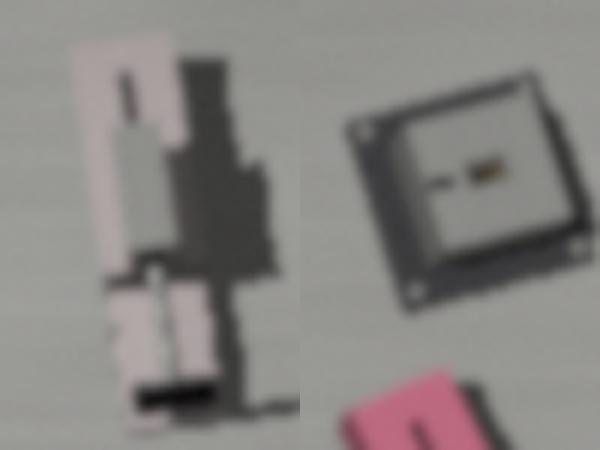

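View pics/cs.png

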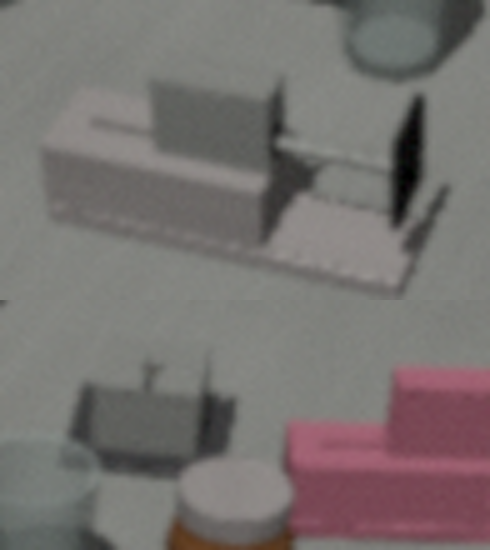

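Top crop: rail corners (z=50) at about (72,45) and (172,35), hood corners and the black plate at (135–217, 378–410). Keyway at crop (487,172), long side close to image-horizontal, pointer left of it at (440,183). Next I'll fit poses from these corners in both views.

```bash
cat > fit.py <<'E'
from h import *
from scipy.optimize import least_squares
T1=lambda u,v:(235+u/6-.4,173+v/6-.4);T2=lambda u,v:(355+(u-300)/6-.4,180+v/6-.4)
S1=lambda u,v:(212+u/5-.4,195+v/5-.4);S2=lambda u,v:(285+u/5-.4,145+(v-300)/5-.4)
D=[("top",(95,25,50),T1(72,45)),("top",(95,-25,50),T1(172,35)),("top",(40,12,96),T1(113,125)),("top",(40,-12,96),T1(162,123)),
("top",(-20,12,96),T1(132,252)),("top",(-20,-12,96),T1(177,245)),("top",(-88,20,94),T1(136,410)),("top",(-88,-20,94),T1(217,398)),
("side",(95,25,50),S1(42,150)),("side",(95,25,0),S1(50,215)),("side",(95,-25,50),S1(85,92)),("side",(-20,25,50),S1(268,188)),
("side",(40,12,96),S1(152,80)),("side",(-20,12,96),S1(272,97)),("side",(-20,-12,96),S1(282,72)),("side",(-92.5,25,0),S1(400,292))]
L=[("top",(-50,50,6),T2(410,312)),("top",(50,50,6),T2(597,255)),("top",(50,-50,6),T2(537,72)),("top",(-50,-50,6),T2(348,122)),
("top",(0,0,50),T2(487,172)),("top",(32,-32,50),T2(530,75)),("top",(-32,-32,50),T2(405,125)),("top",(-32,32,50),T2(440,262)),
("side",(-32,-32,50),S2(210,350))]
# lock model: here x=image right, y=image down (so z flipped): convert
L=[(c,(p[0],-p[1],p[2]),q) for c,p,q in L][:8]
def fit(C,x0):
    def r(x):
        o=[]
        for c,p,q in C:
            co,si=np.cos(x[2]),np.sin(x[2]);P=[x[0]+(co*p[0]-si*p[1])/1e3,x[1]+(si*p[0]+co*p[1])/1e3,p[2]/1e3]
            o.append(proj(c,P)-q)
        return np.ravel(o)
    s=least_squares(r,x0,loss="soft_l1");print(np.round(s.x,4));
    for c,a in zip(C,r(s.x).reshape(-1,2)):print(c[0],c[1],np.round(a,1))
    return s.x
if __name__=="__main__":
    fit(D,[*atz("top",(258,211),.05)[:2],0]);fit(L,[*atz("top",(383,210),.05)[:2],-1.57])
    s=[x for x in D if x[0]=="side"];fit(s,[.5,.2,0])
E
python3 fit.py
```

```text
[0.5488 0.183  0.1387]
top (95, 25, 50) [0.  0.7]
top (95, -25, 50) [ 0.4 -0.2]
top (40, 12, 96) [-0.2  0.9]
top (40, -12, 96) [ 0.1 -0. ]
top (-20, 12, 96) [-0.2  0.5]
top (-20, -12, 96) [0.9 0.3]
top (-88, 20, 94) [-0.  -1.4]
top (-88, -20, 94) [ 0.9 -1.6]
side (95, 25, 50) [-0.1 -0.9]
side (95, 25, 0) [0.  1.4]
side (95, -25, 50) [-0.4 -1.1]
side (-20, 25, 50) [-1.2  1.2]
side (40, 12, 96) [-0.3 -0.6]
side (-20, 12, 96) [-0.5  1. ]
side (-20, -12, 96) [0.9 0.1]
side (-92.5, 25, 0) [1.1 2.4]
[ 0.5518 -0.1789 -1.3109]
top (-50, -50, 6) [-0.7  0.3]
top (50, -50, 6) [0.5 0.6]
top (50, 50, 6) [-0.4 -0.6]
top (-50, 50, 6) [-0.8  0. ]
top (0, 0, 50) [ 0.3 -0.3]
top (32, 32, 50) [0.2 2.5]
top (-32, 32, 50) [-0.1  0. ]
top (-32, -32, 50) [ 1.  -1.9]
[0.5496 0.1807 0.1737]
side (95, 25, 50) [-0.1 -0.6]
side (95, 25, 0) [0.  1.7]
side (95, -25, 50) [-1. -1.]
side (-20, 25, 50) [-0.6  0.4]
side (40, 12, 96) [-0.2 -0.8]
side (-20, 12, 96) [-0.1  0.2]
side (-20, -12, 96) [ 1.  -0.8]
side (-92.5, 25, 0) [1.9 0.9]
```

The fit agrees to about 3 mm: dispenser at (0.549, 0.183) with yaw 0.14, lock at (0.552, -0.179) with x yaw -1.31. I'll move with fingers shut to behind the plate.

Emit:
play_rows([
  [[30, 30, 3], [0, 0, -0.16], 0],
  [[30, 30, 3], [0, 0, -0.16], 0],
  [[30, 30, 3], [0, 0, -0.16], 0],
  [[30, 30, 3], [0, 0, -0.16], 0],
  [[30, 30, 3], [0, 0, -0.16], 0],
  [[30, 30, 3], [0, 0, -0.16], 0],
  [[30, 30, 3], [0, 0, -0.16], 0],
  [[30, 30, 3], [0, 0, -0.16], 0],
  [[30, 30, 3], [0, 0, -0.16], 0],
  [[30, 30, 3], [0, 0, -0.16], 0],
  [[23, 76, 3], [0, 0, -0.16], 0],
  [[23, 76, 3], [0, 0, -0.16], 0],
  [[23, 76, 3], [0, 0, -0.16], 0],
  [[23, 76, 3], [0, 0, -0.16], 0],
  [[23, 76, 3], [0, 0, -0.16], 0],
  [[23, 76, 3], [0, 0, -0.16], 0],
  [[23, 76, 3], [0, 0, -0.16], 0],
  [[23, 76, 3], [0, 0, -0.16], 0],
  [[23, 76, 3], [0, 0, -0.16], 0],
  [[23, 76, 3], [0, 0, -0.16], 0],
])

```text
clock: 2.27
position: [0.4201, 0.111, 0.2322]
tool_rot: [0.998, 0.069, 0.001, 0.0]
ft_force: [1.5, -0.3, -0.5]
finger_gap: -0.004
grasp_force: 0.0
```

Emit:
play_rows([
  [[0, 3.5, 0], [0, 0, 0], 0],
  [[0, 3.5, 0], [0, 0, 0], 0],
  [[0, 3.5, 0], [0, 0, 0], 0],
  [[0, 3.5, 0], [0, 0, 0], 0],
])

```text
clock: 2.6
position: [0.4207, 0.1436, 0.2317]
tool_rot: [0.998, 0.069, -0.0, 0.0]
ft_force: [0.3, -0.6, -0.2]
finger_gap: 0.0
grasp_force: 0.0
```

Emit:
play_rows([
  [[-0.3, 2.1, 0], [0, 0, 0], 0],
  [[-0.3, 2.1, -4], [0, 0, 0], 0],
  [[-0.3, 2.1, -8], [0, 0, 0], 0],
  [[-0.3, 2.1, -12], [0, 0, 0], 0],
  [[-0.3, 2.1, -15], [0, 0, 0], 0],
  [[-0.3, 2.1, -17], [0, 0, 0], 0],
  [[-0.3, 2.1, -17], [0, 0, 0], 0],
  [[-0.3, 2.1, -17], [0, 0, 0], 0],
])

```text
clock: 3.27
position: [0.4174, 0.1636, 0.0614]
tool_rot: [0.998, 0.068, -0.001, 0.001]
ft_force: [-0.1, -0.1, 0.8]
finger_gap: -0.0
grasp_force: 0.0
```

```bash
python3 - <<'E'
from h import *
o=bot.get_obs();print(o["position"],o["ft_force"])
t=save("top","t1")[:,:,::-1];s=save("side","s1")[:,:,::-1]
f=lambda im,x,y,w,h,k:cv2.resize(im[y:y+h,x:x+w],None,fx=k,fy=k,interpolation=cv2.INTER_CUBIC)
cv2.imwrite("pics/c1.png",np.hstack([f(t,225,173,64,100,6)[:600],f(s,212,175,82,120,5)]))
E
```

```text
[0.41743113 0.16362291 0.06142529] [-0.11052618 -0.07401916  0.75930974]
```

View pics/c1.png

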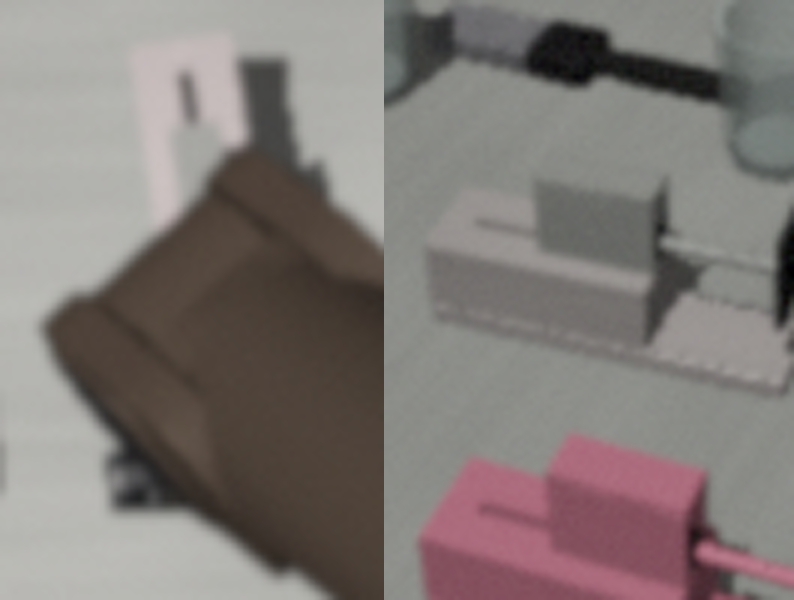

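The arm stands clear behind the plate in both views, and the hood and slot are undisturbed. Now I'll press along dispenser +x.

Emit:
play_rows([
  [[1.5, 0.2, 0], [0, 0, 0], 0],
  [[2.5, 0.35, 0], [0, 0, 0], 0],
  [[3, 0.4, 0], [0, 0, 0], 0],
  [[3.5, 0.5, 0], [0, 0, 0], 0],
  [[4.2, 0.6, 0], [0, 0, 0], 0],
  [[4.9, 0.7, 0], [0, 0, 0], 0],
  [[5.6, 0.8, 0], [0, 0, 0], 0],
  [[6.3, 0.9, 0], [0, 0, 0], 0],
  [[7, 1, 0], [0, 0, 0], 0],
  [[7.5, 1.05, 0], [0, 0, 0], 0],
  [[8, 1.1, 0], [0, 0, 0], 0],
  [[8.3, 1.15, 0], [0, 0, 0], 0],
  [[8.3, 1.15, 0], [0, 0, 0], 0],
])

```text
clock: 4.45
position: [0.5007, 0.1767, 0.0623]
tool_rot: [0.998, 0.069, -0.0, 0.0]
ft_force: [-3.8, -2.0, 8.5]
finger_gap: 0.003
grasp_force: 4.5
```

Emit:
play_rows([
  [[0.3, 0.05, 0], [0, 0, 0], 0],
  [[0.6, 0.1, 0], [0, 0, 0], 0],
  [[0.8, 0.1, 0], [0, 0, 0], 0],
  [[0.8, 0.1, 0], [0, 0, 0], 0],
])

```text
clock: 4.78
position: [0.5082, 0.1777, 0.0623]
tool_rot: [0.998, 0.069, -0.001, 0.0]
ft_force: [-3.9, -1.7, 7.9]
finger_gap: 0.003
grasp_force: 4.7
```

Emit:
play_rows([
  [[0.2, 0, 0], [0, 0, 0], 0],
  [[0.4, 0.05, 0], [0, 0, 0], 0],
  [[0.4, 0.05, 0], [0, 0, 0], 0],
])

```text
clock: 5.03
position: [0.512, 0.1782, 0.0623]
tool_rot: [0.998, 0.069, -0.001, 0.0]
ft_force: [-5.2, -1.8, 8.9]
finger_gap: -0.001
grasp_force: 5.0
```

Emit:
play_rows([
  [[0.2, 0, 0], [0, 0, 0], 0],
  [[0.3, 0.05, 0], [0, 0, 0], 0],
  [[0.3, 0.05, 0], [0, 0, 0], 0],
])

```text
clock: 5.28
position: [0.5131, 0.1783, 0.0621]
tool_rot: [0.998, 0.069, -0.002, 0.001]
ft_force: [-10.9, -3.1, 14.9]
finger_gap: -0.001
grasp_force: 9.4
```

Emit:
play_rows([
  [[0.2, 0, 0], [0, 0, 0], 0],
  [[0.2, 0, 0], [0, 0, 0], 0],
])

```text
clock: 5.45
position: [0.5133, 0.1783, 0.062]
tool_rot: [0.998, 0.069, -0.004, 0.001]
ft_force: [-17.4, -2.5, 19.6]
finger_gap: 0.002
grasp_force: 13.4
```

Emit:
play_rows([
  [[-1, -0.1, 0], [0, 0, 0], 0],
  [[-3, -0.4, 0], [0, 0, 0], 0],
  [[-6, -0.8, 0], [0, 0, 0], 0],
  [[-9, -1.3, 0], [0, 0, 0], 0],
  [[-10.5, -1.5, 0], [0, 0, 0], 0],
  [[-10.5, -1.5, 3], [0, 0, 0], 0],
  [[-10.5, -1.5, 7], [0, 0, 0], 4],
  [[-10.5, -1.5, 11], [0, 0, 0], 4],
  [[-10.5, -1.5, 14], [0, 0, 0], 4],
  [[-10.5, -5.5, 14], [0, 0, 0], 4],
  [[-10.5, -9, 14], [0, 0, 0], 4],
  [[-10.5, -12, 14], [0, 0, 0], 4],
  [[-10.5, -15, 14], [0, 0, 0], 4],
  [[-10.5, -15, 14], [0, 0, 0], 4],
])

```text
clock: 6.62
position: [0.4123, 0.0229, 0.2018]
tool_rot: [0.998, 0.065, -0.0, 0.001]
ft_force: [-0.4, -0.3, 0.3]
finger_gap: 0.464
grasp_force: 0.0
```

```bash
python3 - <<'E'
from h import *
o=bot.get_obs();print(o["position"],o["ft_force"],o["clock"])
t=save("top","t2")[:,:,::-1];s=save("side","s2")[:,:,::-1]
for n in("top","side"):
    for l in("key","bow"):
        for r in bot.regions_of(n,l)[:3]: print(n,l,round(r["p"],2),np.round(r["position"],1),r["region"].sum())
f=lambda im,x,y,w,h,k:cv2.resize(im[y:y+h,x:x+w],None,fx=k,fy=k,interpolation=cv2.INTER_CUBIC)
cv2.imwrite("pics/c2.png",np.hstack([f(t,235,165,50,85,7)[:590],f(s,212,175,88,118,5)[:590]]))
E
```

```text
[0.41233556 0.02288172 0.20181087] [-0.37361709 -0.3332793   0.28733393] 6.6167
top key 0.59 [257.8 188.8] 61
side key 0.54 [235.6 211.6] 184
side bow 0.68 [235.8 209.7] 164
```

View pics/c2.png

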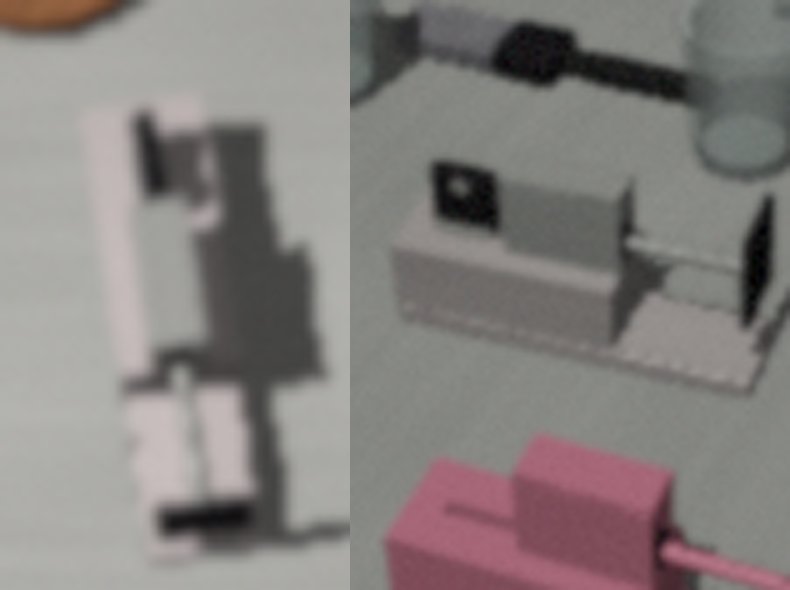

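The key is out: the bow is at top crop (135–172, 112–195) and at side (435–498, 160–230), and the ejector is back at rest.

```bash
python3 - <<'E'
from fit import *
T=lambda u,v:(235+u/7-.4,165+v/7-.4);S=lambda u,v:(212+(u-350)/5-.4,175+v/5-.4)
K=[("top",(17,5,37),T(135,117)),("top",(17,-5,37),T(153,113)),("top",(-17,5,37),T(149,195)),("top",(-17,-5,37),T(172,192)),
("side",(17,5,37),S(432,160)),("side",(-17,5,37),S(498,172)),("side",(17,5,3),S(437,220)),("side",(-17,5,3),S(498,231))]
K=[(c,(p[0],p[1],p[2]+50),q) for c,p,q in K]
fit(K,[.613,.192,.139])
fit([k for k in K if k[0]=="top"],[.613,.192,.139]);fit([k for k in K if k[0]=="side"],[.613,.192,.139])
print(.5488+.065*np.cos(.1387),.183+.065*np.sin(.1387))
E
```

```text
[0.6118 0.1903 0.171 ]
top (17, 5, 87) [ 0.2 -0.2]
top (17, -5, 87) [ 1.1 -0.3]
top (-17, 5, 87) [0.3 0.1]
top (-17, -5, 87) [ 0.5 -0.1]
side (17, 5, 87) [-0.3  1.3]
side (-17, 5, 87) [-0.3  1.3]
side (17, 5, 53) [-0.2  0.3]
side (-17, 5, 53) [0.5 0.5]
[0.6114 0.1918 0.1875]
top (17, 5, 87) [-0.5 -0. ]
top (17, -5, 87) [ 0.4 -0.2]
top (-17, 5, 87) [-0.1  0.2]
top (-17, -5, 87) [ 0.1 -0. ]
[0.6134 0.1872 0.1644]
side (17, 5, 87) [-0.1  0.4]
side (-17, 5, 87) [-0.2  0.5]
side (17, 5, 53) [-0.1 -0.6]
side (-17, 5, 53) [ 0.5 -0.3]
0.6131757767560816 0.19198662155935886
```

Emit:
play_rows([
  [[20, 16.8, 0], [0, 0, 0.02], 4],
  [[20, 16.8, 0], [0, 0, 0.02], 4],
  [[20, 16.8, 0], [0, 0, 0.02], 4],
  [[20, 16.8, 0], [0, 0, 0.02], 4],
  [[20, 16.8, 0], [0, 0, 0.02], 4],
  [[20, 16.8, 0], [0, 0, 0.02], 4],
  [[20, 16.8, 0], [0, 0, 0.02], 4],
  [[20, 16.8, -3], [0, 0, 0.02], 4],
  [[20, 16.8, -6], [0, 0, 0.02], 4],
  [[20, 16.8, -8], [0, 0, 0.02], 4],
  [[20, 16.8, -8], [0, 0, 0.02], 4],
  [[20, 16.8, -8], [0, 0, 0.02], 4],
])

```text
clock: 7.92
position: [0.6117, 0.1975, 0.121]
tool_rot: [0.997, 0.079, -0.001, 0.0]
ft_force: [0.2, 0.1, 0.5]
finger_gap: 0.464
grasp_force: 0.0
```

Emit:
play_rows([
  [[0.05, -0.65, 0], [0, 0, 0], 4],
  [[0.05, -0.65, -2], [0, 0, 0], 4],
  [[0.05, -0.65, -4], [0, 0, 0], 4],
  [[0.05, -0.65, -5.5], [0, 0, 0], 4],
  [[0.05, -0.65, -6.5], [0, 0, 0], 4],
  [[0.05, -0.65, -6.5], [0, 0, 0], 4],
  [[0.05, -0.65, -6.5], [0, 0, 0], 4],
])

```text
clock: 8.5
position: [0.6138, 0.1903, 0.0578]
tool_rot: [0.997, 0.079, 0.001, -0.0]
ft_force: [-0.1, 0.3, 1.1]
finger_gap: 0.468
grasp_force: 0.0
```

Emit:
play_rows([
  [[0, 0, 0], [0, 0, 0], 2],
  [[0, 0, 0], [0, 0, 0], 1.4],
  [[0, 0, 0], [0, 0, 0], 1.1],
  [[0, 0, 0], [0, 0, 0], 0.8],
  [[0, 0, 0], [0, 0, 0], 0.8],
  [[0, 0, 0], [0, 0, 0], 0.5],
  [[0, 0, 0], [0, 0, 0], 0.5],
], grip_force=20)

```text
clock: 9.08
position: [0.6139, 0.1916, 0.058]
tool_rot: [0.997, 0.079, 0.001, -0.001]
ft_force: [-0.5, 1.7, 8.0]
finger_gap: 0.061
grasp_force: 3.5
```

Emit:
play_rows([
  [[0, 0, 0], [0, 0, 0], 0.5],
  [[0, 0, 0], [0, 0, 0], 0.5],
])

```text
clock: 9.25
position: [0.6139, 0.1916, 0.058]
tool_rot: [0.997, 0.079, 0.001, -0.001]
ft_force: [-1.4, 1.7, 6.8]
finger_gap: 0.058
grasp_force: 3.5
```

```bash
python3 - <<'E'
from h import *
s=save("side","s3")[:,:,::-1]
f=lambda im,x,y,w,h,k:cv2.resize(im[y:y+h,x:x+w],None,fx=k,fy=k,interpolation=cv2.INTER_CUBIC)
cv2.imwrite("pics/c3.png",f(s,195,150,110,90,7)[:600])
E
```

```text
(no output)
```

View pics/c3.png

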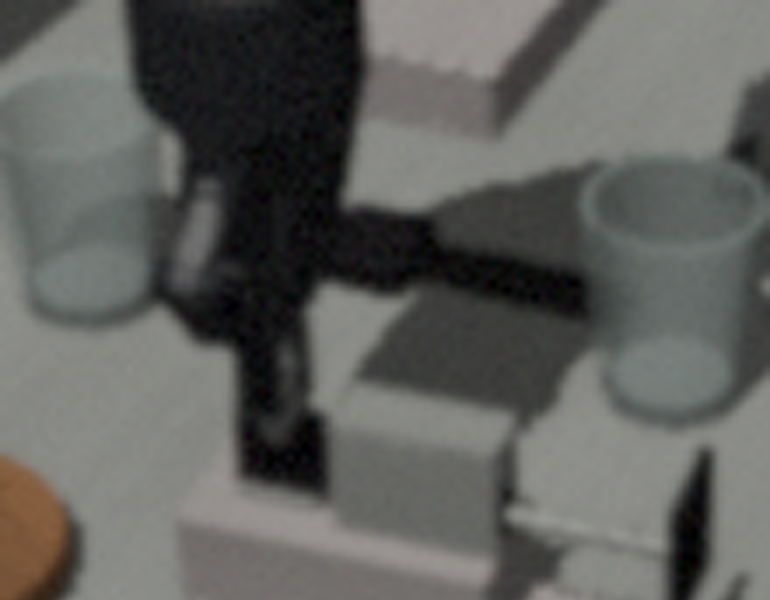

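Emit:
play_rows([
  [[0, 0, 0], [0, 0, 0], 0],
  [[0, 0, 0], [0, 0, 0], 0],
  [[0, 0, 0], [0, 0, 0], 0],
  [[0, 0, 0], [0, 0, 0], 0],
], grip_force=40)

```text
clock: 9.63
position: [0.6139, 0.1918, 0.0582]
tool_rot: [0.997, 0.079, 0.001, -0.001]
ft_force: [-0.9, 2.2, 8.7]
finger_gap: -0.002
grasp_force: 3.8
```

Emit:
play_rows([
  [[0, 0, 0], [0, 0, 0], 4],
  [[0, 0, 0], [0, 0, 0], 4],
  [[0, 0, 0], [0, 0, 0], 4],
  [[0, 0, 0], [0, 0, 0], 4],
  [[0, 0, 4], [0, 0, 0], 4],
  [[0, 0, 8], [0, 0, 0], 4],
  [[-3, -4, 10], [0, 0, 0], 4],
  [[-6, -8, 12], [0, 0, 0], 4],
  [[-9, -12, 12], [0, 0, 0], 4],
  [[-12, -16, 12], [0, 0, 0], 4],
  [[-14, -19, 12], [0, 0, 0], 4],
], grip_force=20)

```text
clock: 10.55
position: [0.4915, 0.0267, 0.1763]
tool_rot: [0.997, 0.079, 0.0, 0.0]
ft_force: [0.7, -0.1, 0.3]
finger_gap: 0.469
grasp_force: 0.0
```

```bash
python3 - <<'E'
from h import *
t=save("top","t4")[:,:,::-1];s=save("side","s4")[:,:,::-1]
f=lambda im,x,y,w,h,k:cv2.resize(im[y:y+h,x:x+w],None,fx=k,fy=k,interpolation=cv2.INTER_CUBIC)
cv2.imwrite("pics/c4.png",np.hstack([f(t,235,165,50,85,7)[:590],f(s,212,175,88,118,5)[:590]]))
E
```

```text
(no output)
```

View pics/c4.png

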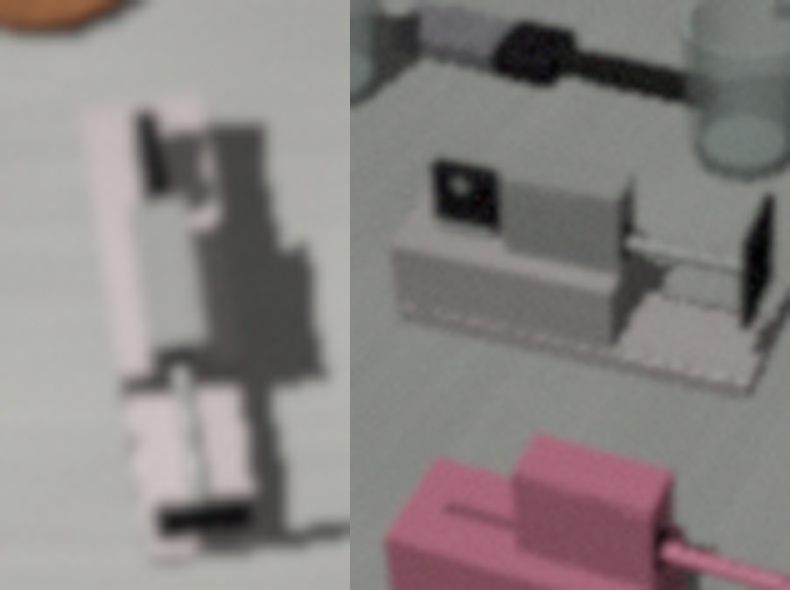

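The key is still standing where it was, so the fingers shut without it. I'll check where the tool tip really is in the image.

```bash
python3 - <<'E'
from h import *
for z in(.058,.07,.08,.09,.1):
    p=proj("side",[.6139,.1916,z]);print(z,p.round(1),((p-[195,150])*7).round())
print("key rail", proj("side",[.612,.191,.05]), (proj("side",[.612,.191,.087])-[195,150])*7)
o=bot.get_obs();print(o["position"],proj("top",o["position"]),proj("side",o["position"]))
a=cv2.imread("pics/s3.png").astype(int);b=cv2.imread("pics/s4.png").astype(int)
d=np.abs(a-b).max(2)
print("diff in bow area rows 200-224, cols 224-246")
for r in range(196,226): print(r,"".join("#" if v>25 else "." for v in d[r,220:250]), a[r,224:246].sum(1)//3)
E
```

```text
0.058 [234.8 217.4] [279. 472.]
0.07 [234.5 213.5] [276. 445.]
0.08 [234.2 210.3] [274. 422.]
0.09 [233.9 207. ] [273. 399.]
0.1 [233.7 203.7] [271. 376.]
key rail [235.79956271 219.96467127] [278.74427028 406.41585083]
[0.48899332 0.02115106 0.17567132] [320.90059813 221.83521075] [310.76774503 155.66087187]
diff in bow area rows 200-224, cols 224-246
196 ####################.......... [ 19  22  17  16  13  19  16   4  14  21  16  14  23  30  59 106 129 136
 137 138 136 136]
197 .###################.........# [ 25  12  18  16   7  17  19  15  14  24  22  25  27  27  56 100 129 135
 135 135 134 138]
198 ..##################.........# [ 48  42  40  29  22   1  12  10  18  22  21  35  37  32  53  95 124 134
 135 135 136 137]
199 ...#################........## [ 92  90  84  66  42  16  14  14  15  14  35  49  48  35  54  93 123 133
 134 137 138 139]
200 ........############.......### [126 125 123 108  69  30  17   7  14  21  36  60  59  44  50  90 123 132
 136 138 137 136]
201 ........############......#### [133 134 132 123  87  42  15  14  17  13  37  67  70  50  53  87 121 134
 137 13
[... 2334 characters left out ...]
 128 120 120 119 115 112 105  95  85  76  68  56  63
  86  98 102  99]
221 .............................. [146 145 145 145 144 142 137 133 131 128 125 122 120 118 113 102  88  83
  94 100 100  99]
222 .............................. [145 146 146 146 146 147 147 145 142 142 138 135 132 127 125 120 112 113
 110 103 102 101]
223 .............................. [143 144 145 144 146 147 146 147 146 146 147 146 144 143 142 138 140 138
 127 112 104 100]
224 .............................. [138 138 141 143 146 144 145 146 147 147 147 146 149 148 148 148 148 144
 134 119 107 106]
225 .............................. [121 121 129 134 136 138 141 143 144 145 148 147 146 148 149 148 149 147
 138 132 122 117]
```

The bow's face stayed fully visible while the fingers were shut, so they were either on top of the bow or behind it. I'll check the gripper's tip in both views against the reported TCP.

```bash
python3 - <<'E'
from h import *
t=cv2.imread("pics/t4.png");s=cv2.imread("pics/s4.png")
P=np.array([0.48899332,0.02115106,0.17567132])
for im,n in((t,"top"),(s,"side")):
    for dz,c in((0,(0,0,255)),(.019,(0,255,0)),(.073,(255,0,0))):
        for dy in(-.02,.02):
            p=proj(n,P+[.158*-dy,dy,dz]);cv2.circle(im,tuple(int(round(v)) for v in p),1,c,-1)
f=lambda im,x,y,w,h,k:cv2.resize(im[y:y+h,x:x+w],None,fx=k,fy=k,interpolation=cv2.INTER_CUBIC)
cv2.imwrite("pics/c5.png",np.hstack([f(s,260,80,100,110,5),f(t,280,180,60,110,5)]))
E
```

```text
(no output)
```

View pics/c5.png

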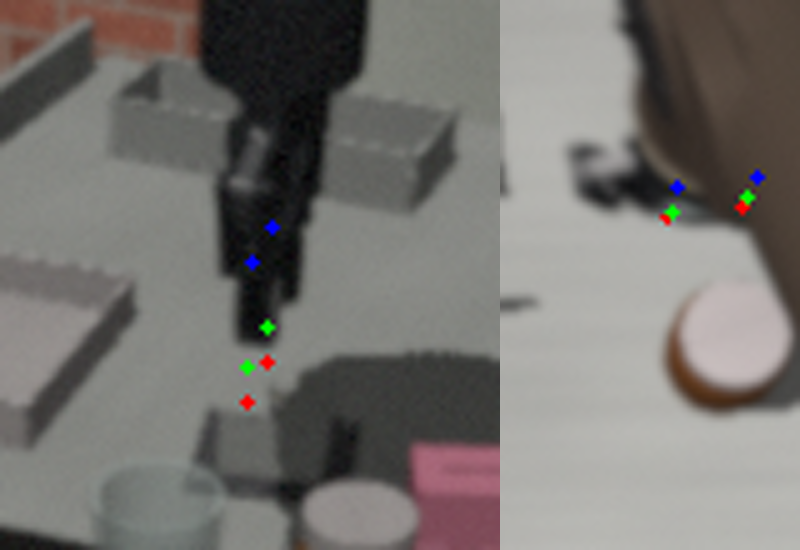

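The shut tip is about 29 mm higher than the reported TCP. Three things agree on this: the tip seen in the side view, the upward force at the plate's top edge, and the contact at bow height. So I'll go back and grip about 30 mm lower, watching the forces.

Emit:
play_rows([
  [[12.4, 17, 0], [0, 0, 0], 4],
  [[12.4, 17, 0], [0, 0, 0], 4],
  [[12.4, 17, 0], [0, 0, 0], 4],
  [[12.4, 17, 0], [0, 0, 0], 4],
  [[12.4, 17, 0], [0, 0, 0], 4],
  [[12.4, 17, 0], [0, 0, 0], 4],
  [[12.4, 17, 0], [0, 0, 0], 4],
  [[12.4, 17, -3], [0, 0, 0], 4],
  [[12.4, 17, -6], [0, 0, 0], 4],
  [[12.4, 17, -9], [0, 0, 0], 4],
  [[12.4, 17, -9], [0, 0, 0], 4],
  [[12.4, 17, -9], [0, 0, 0], 4],
])

```text
clock: 11.65
position: [0.6156, 0.1962, 0.085]
tool_rot: [0.997, 0.078, -0.002, 0.001]
ft_force: [0.9, -0.2, 0.3]
finger_gap: 0.466
grasp_force: 0.0
```

Emit:
play_rows([
  [[-0.2, -0.5, 0], [0, 0, 0], 4],
  [[-0.2, -0.5, -1.5], [0, 0, 0], 4],
  [[-0.2, -0.5, -3], [0, 0, 0], 4],
  [[-0.2, -0.5, -3.5], [0, 0, 0], 4],
  [[-0.2, -0.5, -4], [0, 0, 0], 4],
  [[-0.2, -0.5, -4.5], [0, 0, 0], 4],
  [[-0.2, -0.5, -4.5], [0, 0, 0], 4],
])

```text
clock: 12.23
position: [0.615, 0.1928, 0.0411]
tool_rot: [0.997, 0.079, 0.0, 0.0]
ft_force: [-0.1, 0.7, -0.5]
finger_gap: 0.47
grasp_force: 0.0
```

Emit:
play_rows([
  [[0, 0, -0.4], [0, 0, 0], 4],
  [[0, 0, -0.8], [0, 0, 0], 4],
  [[0, 0, -0.8], [0, 0, 0], 4],
])

```text
clock: 12.48
position: [0.6146, 0.1928, 0.0324]
tool_rot: [0.997, 0.079, -0.0, 0.0]
ft_force: [-0.2, -0.8, -0.5]
finger_gap: 0.472
grasp_force: 0.0
```

The reported z is below the rail top and there's no contact, which confirms the offset. Next I'll close.

Emit:
play_rows([
  [[0, 0, -0.3], [0, 0, 0], 3],
  [[0, 0, -0.3], [0, 0, 0], 2],
  [[0, 0, -0.3], [0, 0, 0], 1.5],
  [[0, 0, -0.3], [0, 0, 0], 1],
  [[0, 0, -0.3], [0, 0, 0], 0.8],
  [[0, 0, -0.3], [0, 0, 0], 0.5],
  [[0, 0, -0.3], [0, 0, 0], 0.5],
  [[0, 0, -0.3], [0, 0, 0], 0.5],
], grip_force=25)

```text
clock: 13.15
position: [0.615, 0.193, 0.03]
tool_rot: [0.997, 0.079, 0.0, -0.0]
ft_force: [-0.6, -0.1, 0.9]
finger_gap: 0.112
grasp_force: 24.9
```

Emit:
play_rows([
  [[0, 0, 0], [0, 0, 0], 0.5],
  [[0, 0, 1], [0, 0, 0], 0.5],
  [[0, 0, 3], [0, 0, 0], 0.5],
  [[0, 0, 6], [0, 0, 0], 0.5],
  [[0, 0, 9.5], [0, 0, 0], 0.5],
  [[0, 0, 13], [0, 0, 0], 0.5],
  [[-1, -3, 13], [0, 0, 0.12], 0.5],
  [[-1.5, -6, 13], [0, 0, 0.24], 0.5],
  [[-2, -9, 13], [0, 0, 0.36], 0.5],
  [[-2.5, -12, 13], [0, 0, 0.48], 0.5],
  [[-3, -15, 13], [0, 0, 0.6], 0.5],
  [[-3.5, -18, 13], [0, 0, 0.72], 0.5],
  [[-4, -21, 13], [0, 0, 0.84], 0.5],
  [[-4.5, -24, 13], [0, 0, 0.96], 0.5],
  [[-5, -27, 13], [0, 0, 1.08], 0.5],
  [[-5.5, -30, 13], [0, 0, 1.2], 0.5],
  [[-6, -33, 13], [0, 0, 1.32], 0.5],
  [[-6.3, -36, 13], [0, 0, 1.44], 0.5],
  [[-6.3, -37.2, 13], [0, 0, 1.56], 0.5],
  [[-6.3, -37.2, 13], [0, 0, 1.67], 0.5],
], grip_force=50)

```text
clock: 14.82
position: [0.5509, -0.1844, 0.1601]
tool_rot: [0.611, 0.792, -0.001, 0.0]
ft_force: [0.1, -0.0, -0.9]
finger_gap: 0.11
grasp_force: 51.5
```

Emit:
play_rows([
  [[0, 0, 0], [0, 0, 0], 0.5],
  [[0, 0, 0], [0, 0, 0], 0.5],
  [[0, 0, 0], [0, 0, 0], 0.5],
])

```text
clock: 15.07
position: [0.5519, -0.1782, 0.1603]
tool_rot: [0.612, 0.791, 0.0, 0.0]
ft_force: [-0.9, 0.4, -0.2]
finger_gap: 0.106
grasp_force: 51.5
```

The key is in the hand. I'll view it against the lock, with the modelled outlines drawn on top.

```bash
python3 - <<'E'
from h import *
s=save("side","s6")[:,:,::-1].copy();t=save("top","t6")
o=bot.get_obs();P=o["position"];print(P)
for n in("side","top"):
    for l in("key","bow","lock","keyway"):
        for r in bot.regions_of(n,l)[:2]:
            ys,xs=np.nonzero(r["region"]);print(n,l,round(r["p"],2),np.round(r["position"],1),xs.min(),xs.max(),ys.min(),ys.max())
R=lambda a:np.array([[np.cos(a),-np.sin(a)],[np.sin(a),np.cos(a)]])
x,y=285,90;W,H=70,100;k=6
im=cv2.resize(s[y:y+H,x:x+W],None,fx=k,fy=k,interpolation=cv2.INTER_CUBIC)
raw=im.copy()
def poly(p3,c):
    q=((proj("side",np.array(p3))-[x,y]+.5)*k).round().astype(int);cv2.polylines(im,[q.reshape(-1,1,2)],True,c,1)
kz=P[2]+.02  # origin: tip z P+.029-? ; at pickup P.z=.030 <-> origin .050
def rect(c,a,w,h,z):return [[*(np.array(c)+R(a)@np.array(v)),z] for v in((w,h),(w,-h),(-w,-h),(-w,h))]
a=1.825
for z in(kz+.003,kz+.037):poly(rect(P[:2],a,.017,.005,z),(0,255,255))
poly(rect(P[:2],a,.007,.0025,kz-.028),(0,0,255))
for z in(.05,.006):poly(rect((.552,-.179),-1.311,.032 if z>.01 else .05,.032 if z>.01 else .05,z),(0,255,0))
poly(rect((.552,-.179),-1.311,.011,.00625,.05),(255,0,0))
cv2.imwrite("pics/c6.png",np.hstack([raw,im])[:, :840][:600,:800] if 0 else cv2.resize(np.hstack([raw,im]),(798,570),interpolation=cv2.INTER_AREA))
E
```

```text
[ 0.55202388 -0.1781422   0.1602154 ]
side key 0.48 [316.4 113.5] 315 320 105 126
side lock 0.79 [313.7 164.4] 298 332 152 180
side lock 0.71 [180.6 229.9] 161 204 207 246
side keyway 0.72 [313.3 166.8] 299 332 152 180
top key 0.35 [383.5 212. ] 363 402 193 230
top lock 0.85 [381.  213.8] 363 402 193 230
top keyway 0.59 [382.6 212. ] 362 402 193 230
```

View pics/c6.png

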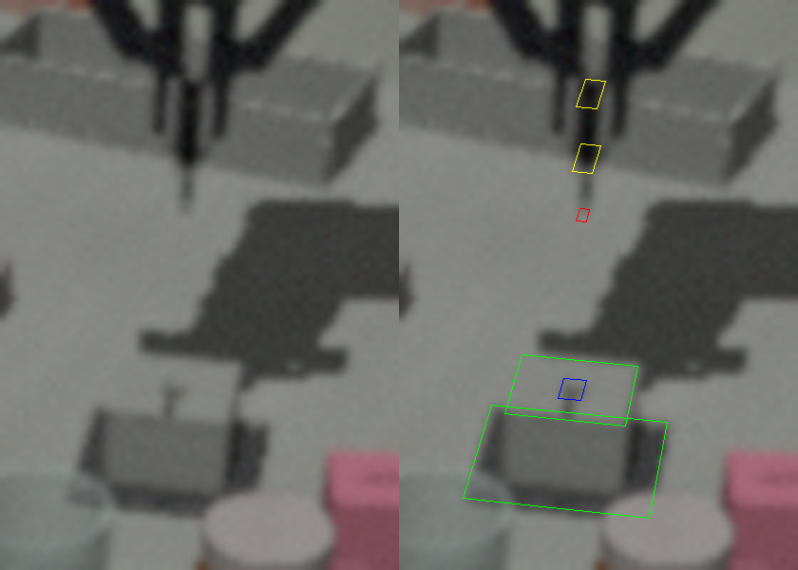

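The predicted key tip and bow match the picture within about 0.5 px. The predicted keyway (174,389) matches the dark slot at (172,388). Now I'll descend to just above the mouth.

Emit:
play_rows([
  [[0.1, 0, -2.5], [0, 0, 0], 0.5],
  [[0.1, 0, -5], [0, 0, 0], 0.5],
  [[0.1, 0, -7.5], [0, 0, 0], 0.5],
  [[0.1, 0, -9], [0, 0, 0], 0.5],
  [[0.1, 0, -9.5], [0, 0, 0], 0.5],
  [[0.1, 0, -9.8], [0, 0, 0], 0.5],
  [[0.1, 0, -10.1], [0, 0, 0], 0.5],
  [[0.1, 0, -10.4], [0, 0, 0], 0.5],
  [[0.1, 0, -10.4], [0, 0, 0], 0.5],
])

```text
clock: 16.32
position: [0.5532, -0.1792, 0.0563]
tool_rot: [0.611, 0.792, 0.0, 0.0]
ft_force: [-0.7, -1.1, -0.6]
finger_gap: 0.106
grasp_force: 51.5
```

Emit:
play_rows([
  [[0, 0, -0.2], [0, 0, 0], 0.5],
  [[0, 0, -0.4], [0, 0, 0], 0.5],
  [[0, 0, -0.6], [0, 0, 0], 0.5],
  [[0, 0, -0.6], [0, 0, 0], 0.5],
])

```text
clock: 16.65
position: [0.5526, -0.1792, 0.0496]
tool_rot: [0.611, 0.792, -0.0, -0.0]
ft_force: [-0.6, 0.3, -0.3]
finger_gap: 0.107
grasp_force: 51.5
```

Emit:
play_rows([
  [[0, 0, -0.2], [0, 0, 0], 0.5],
  [[0, 0, -0.4], [0, 0, 0], 0.5],
  [[0, 0, -0.6], [0, 0, 0], 0.5],
  [[0, 0, -0.6], [0, 0, 0], 0.5],
])

```text
clock: 16.98
position: [0.5523, -0.1792, 0.0433]
tool_rot: [0.611, 0.792, -0.0, -0.0]
ft_force: [-1.5, -0.2, -2.1]
finger_gap: 0.107
grasp_force: 51.4
```

Emit:
play_rows([
  [[0, 0, -0.2], [0, 0, 0], 0.5],
  [[0, 0, -0.4], [0, 0, 0], 0.5],
  [[0, 0, -0.5], [0, 0, 0], 0.5],
  [[0, 0, -0.5], [0, 0, 0], 0.5],
])

```text
clock: 17.32
position: [0.5523, -0.1791, 0.0384]
tool_rot: [0.611, 0.792, -0.0, -0.0]
ft_force: [-2.5, -1.6, -1.9]
finger_gap: 0.107
grasp_force: 51.4
```

Emit:
play_rows([
  [[0, 0, -0.2], [0, 0, 0], 0.5],
  [[0, 0, -0.4], [0, 0, 0.02], 0.5],
  [[0, 0, -0.5], [0, 0, -0.02], 0.5],
  [[0, 0, -0.5], [0, 0, 0], 0.5],
])

```text
clock: 17.65
position: [0.5524, -0.1792, 0.0336]
tool_rot: [0.611, 0.791, -0.0, -0.0]
ft_force: [-3.6, -0.9, -0.3]
finger_gap: 0.105
grasp_force: 51.5
```

Emit:
play_rows([
  [[0, 0, -0.2], [0, 0, 0], 0.5],
  [[0, 0, -0.35], [0, 0, 0], 0.5],
  [[0, 0, -0.45], [0, 0, 0], 0.5],
  [[0, 0, -0.45], [0, 0, 0], 0.5],
])

```text
clock: 17.98
position: [0.5525, -0.1793, 0.03]
tool_rot: [0.61, 0.792, -0.001, 0.0]
ft_force: [-8.3, -1.4, 11.2]
finger_gap: 0.107
grasp_force: 53.2
```

Emit:
play_rows([
  [[-0.05, 0, -0.1], [0, 0, 0.03], 0.5],
  [[-0.05, 0, -0.15], [0, 0, -0.03], 0.5],
  [[-0.05, 0, -0.15], [0, 0, 0], 0.5],
])

```text
clock: 18.23
position: [0.5526, -0.1793, 0.0299]
tool_rot: [0.612, 0.791, -0.0, 0.001]
ft_force: [-10.7, -0.4, 24.6]
finger_gap: 0.106
grasp_force: 55.2
```

The key is home: z is the expected 0.030 and the contact is stiff. I'll ease off the push and start turning clockwise.

Emit:
play_rows([
  [[-0.1, 0, 0.15], [0, 0, 0], 0.5],
  [[-0.1, 0, 0.15], [0, 0, -0.1], 0.5],
  [[-0.1, 0, 0.15], [0, 0, -0.2], 0.5],
  [[-0.1, 0, 0.15], [0, 0, -0.3], 0.5],
  [[-0.1, 0, 0.15], [0, 0, -0.4], 0.5],
  [[-0.1, 0, 0.15], [0, 0, -0.4], 0.5],
], grip_force=70)

```text
clock: 18.73
position: [0.5523, -0.1792, 0.03]
tool_rot: [0.757, 0.653, 0.0, 0.001]
ft_force: [-3.2, -1.8, 5.9]
finger_gap: 0.099
grasp_force: 69.3
```

```bash
python3 -c "
from h import *
o=bot.get_obs();print(o['ft_torque'],o['ft_force'],o['joint_pos'])"
```

```text
[-0.33754642  0.7017264   0.00491548] [-3.17073064 -1.77924368  5.94089147] [ 0.60499736  0.62471818 -0.55314225  1.82742421  0.43818831  0.81135192
 -0.31751541]
```

Emit:
play_rows([
  [[0, 0, 0], [0, 0, -0.1], 0.5],
  [[0, 0, 0], [0, 0, -0.2], 0.5],
  [[0, 0, 0], [0, 0, -0.3], 0.5],
  [[0, 0, 0], [0, 0, -0.4], 0.5],
  [[0, 0, 0], [0, 0, -0.5], 0.5],
  [[0, 0, 0], [0, 0, -0.6], 0.5],
  [[0, 0, 0], [0, 0, -0.7], 0.5],
  [[0, 0, 0], [0, 0, -0.8], 0.5],
  [[0, 0, 0], [0, 0, -0.9], 0.5],
  [[0, 0, 0], [0, 0, -1], 0.5],
  [[0, 0, 0], [0, 0, -1.1], 0.5],
  [[0, 0, 0], [0, 0, -1.1], 0.5],
])

```text
clock: 19.73
position: [0.5531, -0.1798, 0.0301]
tool_rot: [0.987, 0.163, 0.001, 0.001]
ft_force: [0.7, -4.7, 4.8]
finger_gap: 0.102
grasp_force: 69.2
```

```bash
cat > q.py <<'E'
from h import *
o=bot.get_obs();q=o['tool_rot'];print(o['clock'],o['position'],'yaw',2*np.arctan2(q[1],q[0]),o['ft_torque'].round(3),o['ft_force'].round(1),o['joint_pos'].round(2))
E
python3 q.py
```

```text
19.7333 [ 0.55308192 -0.17984207  0.03007142] yaw 0.3267040490158387 [-0.972 -0.06   0.053] [ 0.7 -4.7  4.8] [ 0.41  0.57 -0.27  1.84  0.21  0.75 -1.22]
```

Emit:
play_rows([
  [[0, 0, 0], [0, 0, -0.06], 0.5],
  [[0, 0, 0], [0, 0, -0.12], 0.5],
  [[0, 0, 0], [0, 0, -0.15], 0.5],
  [[0, 0, 0], [0, 0, -0.15], 0.5],
])

```text
clock: 20.07
position: [0.5531, -0.18, 0.0301]
tool_rot: [0.996, 0.09, 0.002, 0.001]
ft_force: [1.7, -5.6, 4.9]
finger_gap: 0.105
grasp_force: 69.2
```

```bash
python3 q.py
```

```text
20.0667 [ 0.5530854  -0.18002088  0.03007371] yaw 0.1805050261533139 [-1.32  -0.296  0.079] [ 1.7 -5.6  4.9] [ 0.38  0.57 -0.23  1.85  0.18  0.74 -1.33]
```

Emit:
play_rows([
  [[0, 0, 0], [0, 0, -0.05], 0.5],
  [[0, 0, 0], [0, 0, -0.1], 0.5],
  [[0, 0, 0], [0, 0, -0.1], 0.5],
])

```text
clock: 20.32
position: [0.5531, -0.1801, 0.0301]
tool_rot: [0.999, 0.04, 0.002, 0.001]
ft_force: [2.5, -5.8, 4.9]
finger_gap: 0.103
grasp_force: 69.2
```

```bash
python3 q.py
```

```text
20.3167 [ 0.55311201 -0.18008901  0.03009763] yaw 0.0793658086209643 [-1.368 -0.319  0.145] [ 2.5 -5.8  4.9] [ 0.36  0.57 -0.2   1.85  0.16  0.74 -1.42]
```

Emit:
play_rows([
  [[0, 0, 0], [0, 0, -0.04], 0.5],
  [[0, 0, 0], [0, 0, -0.08], 0.5],
  [[0, 0, 0], [0, 0, -0.08], 0.5],
])

```text
clock: 20.57
position: [0.553, -0.1802, 0.0301]
tool_rot: [1.0, 0.0, 0.002, 0.001]
ft_force: [1.0, -5.9, 5.2]
finger_gap: 0.105
grasp_force: 69.3
```

```bash
python3 q.py
```

```text
20.5667 [ 0.55301568 -0.18020289  0.03006434] yaw 0.0004238728245719692 [-1.416 -0.277  0.261] [ 1.  -5.9  5.2] [ 0.35  0.57 -0.18  1.85  0.14  0.74 -1.48]
```

Emit:
play_rows([
  [[0, 0, 0], [0, 0, 0], 0.5],
  [[0, 0, 0], [0, 0, 0], 0.5],
  [[0, 0, 0], [0, 0, 0], 0.5],
  [[0, 0, 0], [0, 0, 0], 0.5],
])

```text
clock: 20.9
position: [0.553, -0.1802, 0.0301]
tool_rot: [1.0, 0.001, 0.002, 0.001]
ft_force: [2.1, -5.7, 5.4]
finger_gap: 0.103
grasp_force: 69.3
```

```bash
python3 q.py; python3 - <<'E'
from h import *
print(bot.sign_off())
E
```

```text
20.9 [ 0.55301083 -0.18017808  0.03005376] yaw 0.002910744080435928 [-1.376 -0.28   0.294] [ 2.1 -5.7  5.4] [ 0.35  0.57 -0.18  1.85  0.14  0.74 -1.48]
the job is handed in; nothing more can be done
None
```

The job is handed in at 20.9 s: the key is out of the dispenser, fully home in the lock by height and contact force, and held gripped against the clockwise stop, judged by a steep torque rise (0.08 to 0.29 N m) because the gripper hid the pointer.

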